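Press a microscope adapter home with the bench bar clamp, then release the jaw

TASK

With the bar clamp on the bench, press the flanged steel adapter fully home in its holder: squeeze the sprung trigger again and again, letting it spring back each time, until the jaw has walked up and pushed the flange flush, and hold it pressed there a moment with a firm 15 N or so, never over 25 N. Then let the trigger go and hold the release tab down until the jaw has sprung all the way back, and let the tab come up. Do not push the jaw or the adapter by hand, and leave the tip box, jar and beaker where they are.

Things in the scene. Friction and masses are not known exactly. Their poses are not given: they have to be found in the camera images.
- clamp: Bar clamp on a grey base plate (x -150 to 235, y +-55, 12 mm thick), fixed to the bench. Origin on the bench top under the bar; x runs along the bar in the closing direction (to the holder), z up. In this frame (mm): white housing x -75 to 55, y +-23, top z 75; bar axis z 54; upright grey plastic trigger and grip post on the housing at x -3 to 47; steel release tab at x -60.
- trigger (a joint): Trigger travel in m along the clamp's +x: 0 at rest (sprung), 0.020 squeezed. After 1 to 6 mm of lost motion a 6 mm ratchet moves the jaw 1:1 and keeps it on the way back, less up to 6 mm. Force on the trigger = its spring (3.5 N at rest, 5.1 N squeezed) + ratchet 1 to 2.5 N + jaw spring (2 to 3.6 N) + the pad's force on the adapter; in motion add 35 N per m/s of drag. At the end of travel it meets a hard stop.
- trigger_face (a point): Centre of the outer (-x) face of the trigger, moving with it. The trigger is a paddle 12 mm thick, y +-12 mm, top at z 135 mm, this point at z 110 mm; at rest it fills x -3 to 9 mm in the clamp's frame and slides to +x towards the post. Over their outer faces trigger and post measure 50 mm at rest, 30 mm squeezed. Pinch both from above, or push this face.
- grip_post (a point): Centre of the outer (+x) face of the fixed grip post, at z 110 mm. The post is 12 mm thick (x 35 to 47 mm in the clamp's frame), y +-13 mm, top at z 140 mm.
- release (a joint): Release tab travel in m, 0 at rest, 0.010 fully down (about 6 N). It clicks down up to 3.5 mm by itself as the jaw walks. It frees the jaw only beyond about 0.007 and with the trigger at rest; held down, the jaw springs back in about 1 s. Let go early, the ratchet catches again.
- release_top (a point): Centre of the release tab's flat top, a 26 x 26 mm steel plate, z 88 mm at rest (78 mm fully down), at x -60 mm in the clamp's frame; press straight down. The trigger's outer face is 57 mm from it.
- jaw: Sliding jaw on the bar with a sprung rubber pad (30 x 30 mm); jaw top at z 72 mm. Its origin is at the clamp's origin when fully open (the start) and moves up to 80 mm along the clamp's x. The pad's front face is 85 mm ahead of this origin at z 54 mm; the pad yields 1 mm per 4 N, at most 7 mm.
- holder: Aluminium block (50 x 60 x 76 mm) fixed on the base plate, 130 to 156 mm ahead of the clamp's origin, differing from time to time. Origin at the foot of its front face (towards the jaw), on the plate's top; x points into the block; axes as the clamp's.
- adapter: Steel adapter, flange 40 mm in diameter and 6 mm thick, sliding stiffly (3 N) in the holder's bore. Origin at the centre of the flange's front face, towards the jaw. Starts 10 to 16 mm proud; home (flange flush) its origin is 6 mm in front of the holder's front face, x = -0.006 in the holder's frame.
- tip_box: Pipette-tip box, 82 x 120 x 62 mm, loose, to be left alone; origin under its centre.
- jar: Small closed jar, 44 mm in diameter, 60 mm high, loose, to be left alone; origin under its centre.
- beaker: Small ceramic beaker, 48 mm in diameter, 50 mm high, loose, to be left alone; origin under its centre.

How it is judged:
By the outcome, as a careful person would: the job done as asked, in the order asked, and still so for the second after the job is handed in, with the robot touching nothing.
It also fails if it takes over 64 s, if anything falls off the work surface, if the arm or the gripper's body presses on something with over 40 N, if the wrist force passes 120 N, or if a joint passes its speed limit or range.

ROBOT

A 6-joint arm with a two-finger parallel gripper is mounted at the origin on the work surface. World frame = base frame: x ahead of the robot, y to its left, z up, the work surface at z = 0. Lengths are in m, angles in rad, forces in N, time in s.
With the tool pointing down it reaches from about 0.275 to 0.775 m from the base axis. Payload 14.6 kg.
Tool frame: the origin (TCP) lies midway between the tips of the shut fingers; the grasp point (between the pads) lies 19 mm behind it (robot.hold_point_z is the z of the grasp point in the tool frame, in m); z points along the fingers, y is the direction in which the jaws open and shut (so a half turn about z gives the same grasp; the last joint's range is limited). The gripper opens to 85 mm and grips with 20 to 120 N. Pads are 22 mm wide; open, the fingers measure 114 mm over their backs; the gripper's body (76 mm by 85 mm) begins 54 mm behind the grasp point. The pads swing forward as they close: fully open they stand 13 mm farther back than shut.
Start: joints at [1.093, 0.263, -0.048, 1.259, 0, 1.415], TCP at [0.167, 0.498, 0.231] pointing down, gripper open.
Joint ranges: [-2.65, 2.65], [-0.89, 1.7], [-1.18, 1.37], [-2.13, 2.11], [-1.35, 1.29], [-3.14, 3.14]. Speed limits (rad/s): [1.89, 1.89, 2.57, 2.79, 3.14, 3.14].

INTERFACE

Orientations are given as [roll, pitch, yaw] about the fixed x, y, z axes, in that order (R = Rz(yaw) Ry(pitch) Rx(roll)).
In Python, from plant import robot, viewer gives the robot as it stands. The module is installed in compiled form; this text tells all that it offers.
- The arm moves only by the shell command python3 -m creep 'ROWS'. ROWS is JSON, a list of rows, each an object with "xyz": the shift along the tool's x, y, z in m, a list of three; "turn": the turn about the tool's z in rad; "hand": the opening, from -1 (shut) to 1 (fully open). A call has 1 to 20 rows; each row shifts and turns the commanded pose from where the row before left it, along the tool's axes as they then stand; what a row does not reach is not made up. A row lasts 1/10 s, in which the tool goes at most 50 mm and 8.59 degrees, less where a joint would pass 70% of its speed; a pose out of reach is approached as far as the arm can. A call is refused whole if a number of a shift passes 0.05 or a number of a turn 0.15, either way. A call with a gripper value outside its range is refused whole. The fingers move at their own pace and stop on an object; the grip force is fixed at half the most. Time passes only in rows, so rows that do not move let the fingers close. It gives the time, the measured TCP pose, the force and the opening at its end, in the units of the state.
- robot.get_state(): the state, without advancing time (a new reading comes with each control period).
- viewer.camera(name): name is "scene" or "top"; returns the picture (400x640x3 uint8, red, green, blue); there is no depth.
- viewer.camera_params(name): a dict with "fx", "fy", "cx", "cy" (pixels), "pose" (4x4, takes a point from camera to world coordinates). Camera axes: x right, y down, z forward; pixel columns grow to the right and rows downward; lengths in m; the calibration is good to about 2 mm. A picture is of the moment at which its call begins. camera_params takes no time and is no camera call.
- robot.finish_job(): hands the job in, once; it reports no verdict.
The state is a dict: "time": time; "joint_pos": joint angles; "joint_vel": joint speeds; "joint_torque": joint torques, N m; "ee_pos": TCP position; "orientation": TCP orientation; "wrist_force": force on the tool from outside, world axes, zero at the start; "moment": the same for the moment, N m; "finger_gap": opening from 0.0 (shut) to 1.0 (fully open).
Only numpy, scipy, OpenCV 4.12 (cv2) and the standard library are available. Lean on these libraries where they do the work, as an engineer would, in place of code of your own. Each camera call takes 0.05 s, during which the arm holds its last target.

## Working session

There is one attempt and no reset: what is moved stays moved. The work goes in short steps, Python scripts to look and compute and a shell command to move; the robot and the scene stay as the last step left them, time stands still between calls to the robot, and variables do not carry over. Pictures are saved under pics/ and viewed, and the job is handed in when it is done.

```bash
mkdir -p pics; python3 - <<'E'
from plant import robot, viewer
import cv2
for n in("scene","top"):
    im=viewer.camera(n); cv2.imwrite(f"pics/{n}0.png",im[:,:,::-1])
    p=viewer.camera_params(n); print(n,p)
s=robot.get_state(); print(s, robot.hold_point_z)
E
```

```text
scene {'fx': 381.96628111440424, 'fy': 381.96628111440424, 'cx': 319.0288109238792, 'cy': 199.60828834604615, 'pose': array([[-0.73496057,  0.32921275, -0.59283381,  1.02414962],
       [ 0.67803955,  0.36936364, -0.63547846,  0.39329995],
       [ 0.00976364, -0.86901638, -0.49468698,  0.4507977 ],
       [ 0.        ,  0.        ,  0.        ,  1.        ]])}
top {'fx': 407.38210468019673, 'fy': 407.38210468019673, 'cx': 319.6670490347583, 'cy': 201.9899977350139, 'pose': array([[ 0.00665017, -0.99892798,  0.04581125,  0.58084811],
       [-0.99993095, -0.00708676, -0.00937446, -0.03270089],
       [ 0.00968906, -0.04574575, -0.99890613,  1.03763828],
       [ 0.        ,  0.        ,  0.        ,  1.        ]])}
{'time': 0.1, 'joint_pos': array([ 1.09272363e+00,  2.63489029e-01, -4.88704213e-02,  1.25938380e+00,
        2.75726507e-05,  1.41556852e+00]), 'joint_vel': array([-0.00097445, -0.00124771,  0.00073994,  0.00135684, -0.00179548,
       -0.00021984]), 'joint_torque': array([ 3.15236481e-03, -6.38577175e+01,  3.85063004e+01,  9.97890806e-03,
       -1.62061710e-04, -1.93790072e-05]), 'ee_pos': array([0.16641549, 0.49767641, 0.23086707]), 'orientation': array([-3.14066138e+00, -1.73640326e-04,  2.81874767e+00]), 'wrist_force': array([-0.15690101, -0.42267559, -0.47917919]), 'moment': array([-0.02599811,  0.02700599,  0.0257712 ]), 'finger_gap': 0.9981985987754317} -0.0187
```

View pics/scene0.png

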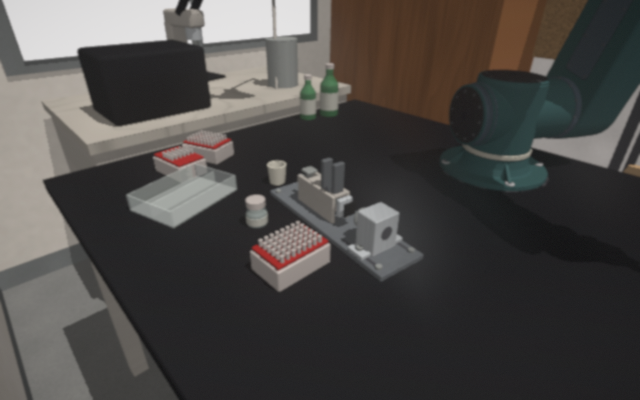

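View pics/top0.png

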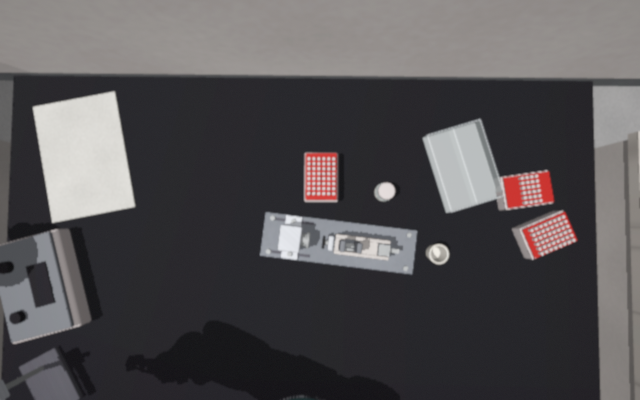

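The top view shows the clamp's plate at (262-416, 212-273), with the holder at its left end (290,238), the trigger and post near (350,246) and the tab near (385,250). The jar is at (385,191), the beaker at (437,254) and the tip box at (321,177). Next I measure the plate.

```bash
cat > h.py <<'E'
import numpy as np, cv2
from plant import robot, viewer
def ray(n,u,v,z):
    p=viewer.camera_params(n); T=p['pose']
    d=T[:3,:3]@np.array([(u-p['cx'])/p['fx'],(v-p['cy'])/p['fy'],1]); o=T[:3,3]
    return o+d*(z-o[2])/d[2]
def proj(n,P):
    p=viewer.camera_params(n); T=p['pose']; c=T[:3,:3].T@(np.asarray(P)-T[:3,3])
    return np.array([p['cx']+p['fx']*c[0]/c[2],p['cy']+p['fy']*c[1]/c[2]])
E
python3 - <<'E'
from h import *
im=cv2.imread('pics/top0.png')
g=cv2.cvtColor(im,cv2.COLOR_BGR2GRAY)
m=(g>55).astype(np.uint8)*255
m=cv2.morphologyEx(m,cv2.MORPH_CLOSE,np.ones((5,5)))
for c in cv2.findContours(m,cv2.RETR_EXTERNAL,cv2.CHAIN_APPROX_NONE)[0]:
    if cv2.pointPolygonTest(c,(340,240),False)>=0:
        r=cv2.minAreaRect(c); b=cv2.boxPoints(r); print(r,b)
        P=np.array([ray('top',*q,0.012) for q in b]); print(P.round(4))
        print([np.linalg.norm(P[i]-P[i-1]).round(4) for i in range(4)])
for nm,u,v,z in(('jar',385,191,.06),('beaker',437,254,.05),('tip',321,177,.062)):print(nm,ray('top',u,v,z))
a=cv2.resize(im[200:290,250:460],None,fx=3.8,fy=3.8,interpolation=cv2.INTER_CUBIC);cv2.imwrite('pics/t1.png',a)
s=cv2.imread('pics/scene0.png');a=cv2.resize(s[140:285,230:430],None,fx=4,fy=4,interpolation=cv2.INTER_CUBIC);cv2.imwrite('pics/s1.png',a)
E
```

```text
((338.298095703125, 242.6975555419922), (155.4102020263672, 46.50946044921875), 6.968257427215576) [[258.3457  256.3534 ]
 [263.98822 210.18745]
 [418.2505  229.04172]
 [412.60797 275.20764]]
[[ 0.4907  0.1102  0.012 ]
 [ 0.6063  0.0976  0.012 ]
 [ 0.5614 -0.2911  0.012 ]
 [ 0.4459 -0.2764  0.012 ]]
[np.float64(0.3891), np.float64(0.1163), np.float64(0.3912), np.float64(0.1165)]
jar [ 0.65330446 -0.19910037  0.06      ]
beaker [ 0.50218313 -0.32671493  0.05      ]
tip [ 0.68576136 -0.04466193  0.062     ]
```

View pics/t1.png

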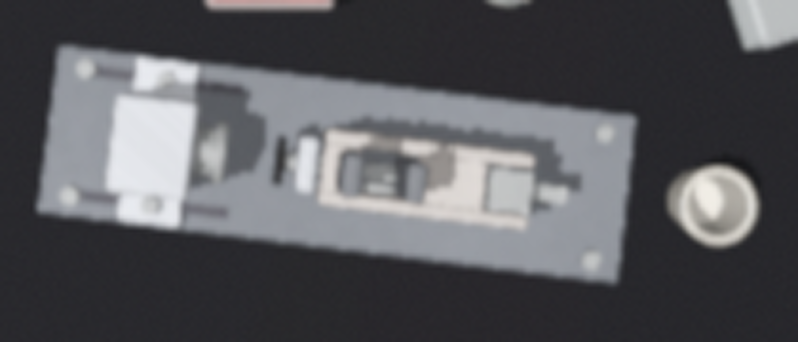

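View pics/s1.png

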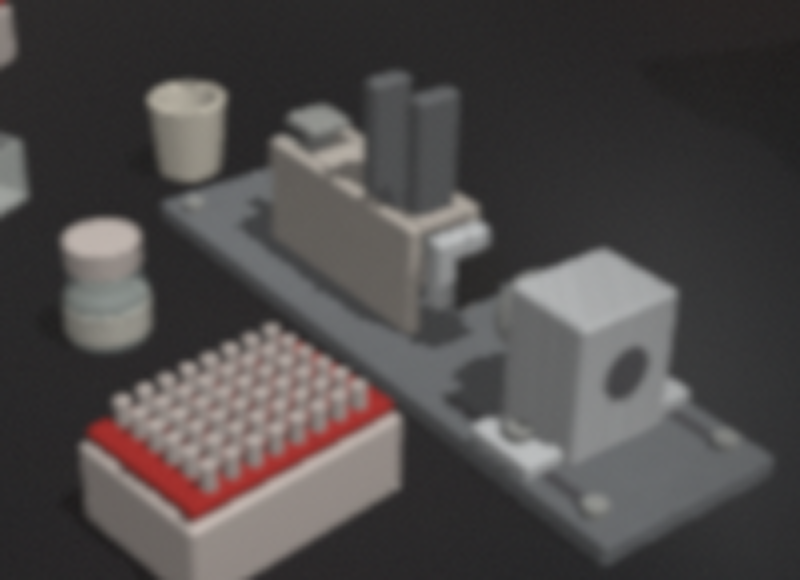

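```bash
cat >> h.py <<'E'
yaw=np.arctan2(.3877,.0448); ex=np.array([np.cos(yaw),np.sin(yaw),0]); ey=np.array([-ex[1],ex[0],0])
O=np.array([.52608,-.08993,0])-.0425*ex
def W(x,y,z): return O+ex*x+ey*y+np.array([0,0,z])
def draw(n,im,box,s,out,extra=()):
    x0,y0,x1,y1=box
    a=cv2.resize(im[y0:y1,x0:x1],None,fx=s,fy=s,interpolation=cv2.INTER_CUBIC)
    L=[[(x,y,z) for x,y in((xa,ya),(xb,ya),(xb,yb),(xa,yb))] for xa,xb,ya,yb,z in
     ((-.150,.235,-.055,.055,.012),(-.003,.009,-.012,.012,.135),(.035,.047,-.013,.013,.140),(-.073,-.047,-.013,.013,.088),(-.075,.055,-.023,.023,.075))]
    for q in L+list(extra):
        pts=np.array([(proj(n,W(*c))+.5-[x0,y0])*s for c in q]).astype(np.int32)
        cv2.polylines(a,[pts],True,(0,255,0),1)
    cv2.imwrite(out,a)
E
python3 - <<'E'
from h import *
print(O,np.degrees(yaw))
draw('top',cv2.imread('pics/top0.png'),(250,200,460,290),3.8,'pics/t2.png')
draw('scene',cv2.imread('pics/scene0.png'),(230,140,430,285),4,'pics/s2.png')
E
```

```text
[ 0.52120145 -0.13214907  0.        ] 83.40851969738863
```

View pics/t2.png

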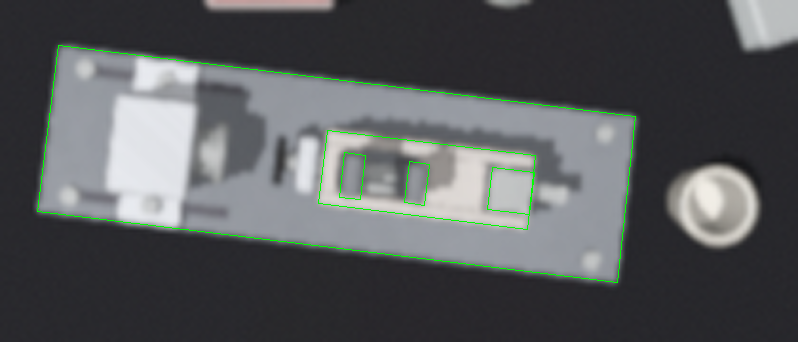

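View pics/s2.png

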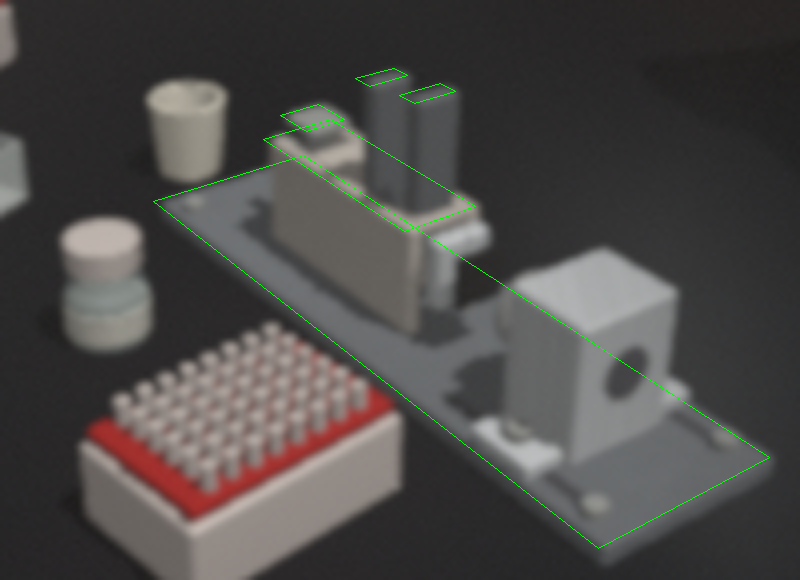

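```bash
python3 -m creep '[{"xyz":[0,0,0],"turn":0.136,"hand":-1},{"xyz":[0,0,0],"turn":0.136,"hand":-1},{"xyz":[0,0,0],"turn":0.136,"hand":-1},{"xyz":[0,0,0],"turn":0.136,"hand":-1},{"xyz":[0,0,0],"turn":0.136,"hand":-1},{"xyz":[0,0,0],"turn":0.136,"hand":-1},{"xyz":[0,0,0],"turn":0.136,"hand":-1},{"xyz":[0,0,0],"turn":0.136,"hand":-1},{"xyz":[0,0,0],"turn":0.136,"hand":-1},{"xyz":[0,0,0],"turn":0.139,"hand":-1}]'
cat >> h.py <<'E'
from scipy.spatial.transform import Rotation as R
def info(tgt=None):
    s=robot.get_state(); Rm=R.from_euler('xyz',s['orientation']).as_matrix(); p=np.array(s['ee_pos'])
    d=p-O; f=np.array(s['wrist_force'])
    print('t',round(s['time'],2),'clamp mm',(np.array([d@ex,d@ey,d[2]])*1e3).round(1),'Fx %.1f Fy %.1f Fz %.1f'%(f@ex,f@ey,f[2]),'yawerr',round(s['orientation'][2]-yaw,4),'gap',round(s['finger_gap'],3))
    if tgt is not None: print('shift tool',(Rm.T@(W(*tgt)-p)).round(4))
E
python3 -c "
from h import *; info((-.035,0,.231))"
```

```text
time: 1.1
ee_pos: [0.1665, 0.4977, 0.231]
orientation: [-3.141, 0.001, 1.45]
wrist_force: [-1.3, -0.1, 0.1]
finger_gap: 0.0
t 1.1 clamp mm [585.  424.7 231. ] Fx -0.2 Fy 1.3 Fz 0.1 yawerr -0.0056 gap 0.0
shift tool [-6.176e-01  4.281e-01  3.000e-04]
```

```bash
python3 -m creep '[{"xyz":[-0.015,0.0105,0],"turn":0,"hand":-1},{"xyz":[-0.03,0.021,0],"turn":0,"hand":-1},{"xyz":[-0.034,0.0235,0],"turn":0,"hand":-1},{"xyz":[-0.034,0.0235,0],"turn":0,"hand":-1},{"xyz":[-0.034,0.0235,0],"turn":0,"hand":-1},{"xyz":[-0.034,0.0235,0],"turn":0,"hand":-1},{"xyz":[-0.034,0.0235,0],"turn":0,"hand":-1},{"xyz":[-0.034,0.0235,0],"turn":0,"hand":-1},{"xyz":[-0.034,0.0235,0],"turn":0,"hand":-1},{"xyz":[-0.034,0.0235,0],"turn":0,"hand":-1},{"xyz":[-0.034,0.0235,0],"turn":0,"hand":-1},{"xyz":[-0.034,0.0235,0],"turn":0,"hand":-1},{"xyz":[-0.034,0.0235,0],"turn":0,"hand":-1},{"xyz":[-0.034,0.0235,0],"turn":0,"hand":-1},{"xyz":[-0.034,0.0235,0],"turn":0,"hand":-1},{"xyz":[-0.034,0.0235,0],"turn":0,"hand":-1},{"xyz":[-0.034,0.0235,0],"turn":0,"hand":-1},{"xyz":[-0.034,0.0235,0],"turn":0,"hand":-1},{"xyz":[-0.020,0.014,0],"turn":0,"hand":-1},{"xyz":[-0.009,0.007,0],"turn":0,"hand":-1}]'
python3 -c "
from h import *; info((-.035,0,.100))
im=viewer.camera('top');cv2.imwrite('pics/t3r.png',im[:,:,::-1])
draw('top',im[:,:,::-1].copy(),(250,200,460,290),3.8,'pics/t3.png')
im=viewer.camera('scene');draw('scene',im[:,:,::-1].copy(),(230,100,430,245),4,'pics/s3.png')"
```

```text
time: 3.1
ee_pos: [0.5212, -0.1675, 0.2307]
orientation: [-3.141, -0.0, 1.457]
wrist_force: [-0.5, 0.1, -0.6]
finger_gap: -0.001
t 3.1 clamp mm [-35.1  -4.1 230.7] Fx 0.0 Fy 0.5 Fz -0.6 yawerr 0.0009 gap -0.001
shift tool [ 1.000e-04 -4.000e-03  1.307e-01]
```

View pics/t3.png

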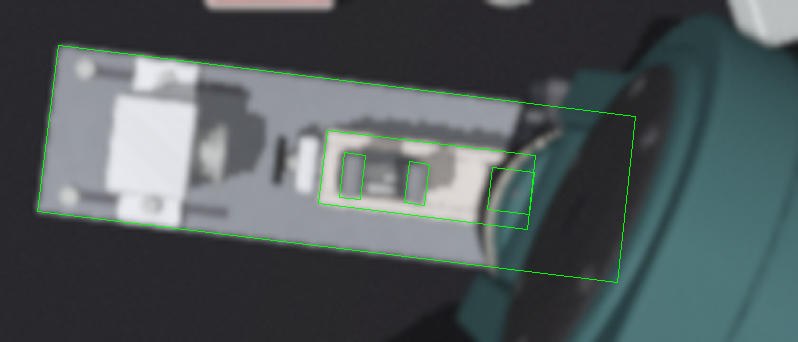

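View pics/s3.png

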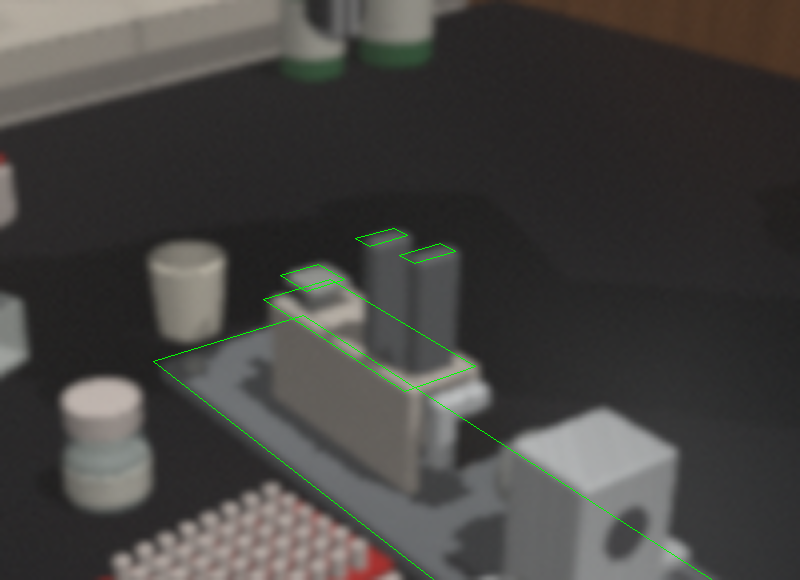

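The view shows the housing, paddle and tab where the top camera put them. The scene camera disagrees by about 2 px (~3 mm), which contact will settle. The path down is clear, so I descend in front of the trigger face.

```bash
python3 -m creep '[{"xyz":[0,-0.001,0.02],"turn":0,"hand":-1},{"xyz":[0,-0.001,0.03],"turn":0,"hand":-1},{"xyz":[0,-0.001,0.03],"turn":0,"hand":-1},{"xyz":[0,-0.001,0.02],"turn":0,"hand":-1},{"xyz":[0,0,0.02],"turn":0,"hand":-1},{"xyz":[0,0,0.011],"turn":0,"hand":-1},{"xyz":[0,0,0],"turn":0,"hand":-1}]'
python3 -c "
from h import *; info((-.035,0,.100))
im=viewer.camera('top')
draw('top',im[:,:,::-1].copy(),(250,200,460,290),3.8,'pics/t4.png')
im=viewer.camera('scene');draw('scene',im[:,:,::-1].copy(),(230,100,430,245),4,'pics/s4.png')"
```

```text
time: 3.9
ee_pos: [0.5163, -0.1636, 0.0996]
orientation: [-3.14, -0.001, 1.457]
wrist_force: [0.7, 0.9, 0.9]
finger_gap: 0.004
t 3.9 clamp mm [-31.8   1.3  99.6] Fx 0.9 Fy -0.6 Fz 0.9 yawerr 0.0015 gap 0.004
shift tool [-0.0032  0.0013 -0.0004]
```

View pics/s4.png

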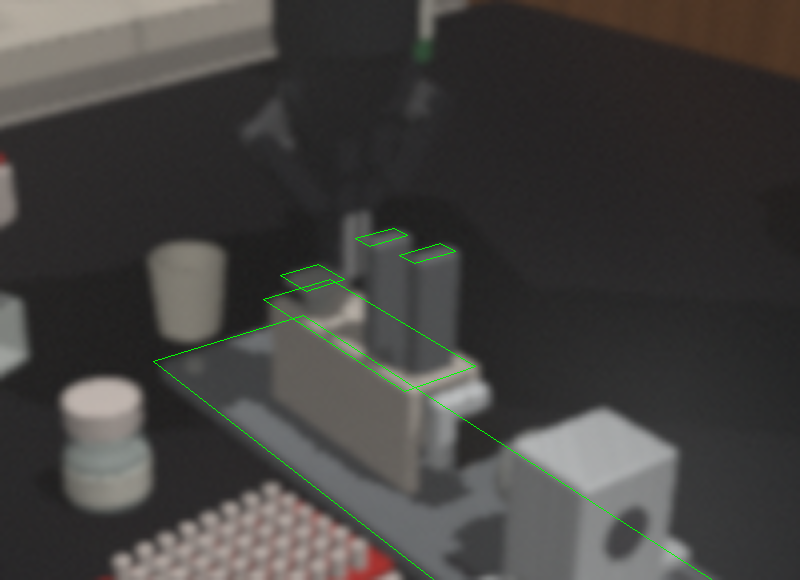

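```bash
python3 -m creep '[{"xyz":[0.004,0.0005,0],"turn":0,"hand":-1},{"xyz":[0.004,0.0005,0],"turn":0,"hand":-1},{"xyz":[0.003,0,0],"turn":0,"hand":-1}]'; python3 -c "
from h import *; info()"
python3 -m creep '[{"xyz":[0.003,0,0],"turn":0,"hand":-1}]'; python3 -c "
from h import *; info()"
python3 -m creep '[{"xyz":[0.003,0,0],"turn":0,"hand":-1}]'; python3 -c "
from h import *; info()"
python3 -m creep '[{"xyz":[0.003,0,0],"turn":0,"hand":-1}]'; python3 -c "
from h import *; info()"
```

```text
time: 4.3
ee_pos: [0.5199, -0.1536, 0.1008]
orientation: [3.141, 0.0, 1.456]
wrist_force: [-1.0, -0.2, -0.5]
finger_gap: 0.001
t 4.3 clamp mm [-21.4  -1.2 100.8] Fx -0.3 Fy 1.0 Fz -0.5 yawerr 0.0003 gap 0.001
time: 4.4
ee_pos: [0.5201, -0.1506, 0.1005]
orientation: [3.141, 0.0, 1.456]
wrist_force: [-0.7, 0.7, -0.4]
finger_gap: 0.001
t 4.4 clamp mm [-18.5  -1.  100.5] Fx 0.6 Fy 0.8 Fz -0.4 yawerr 0.0002 gap 0.001
time: 4.5
ee_pos: [0.5203, -0.1477, 0.1004]
orientation: [3.141, 0.0, 1.456]
wrist_force: [0.4, -0.1, -0.5]
finger_gap: 0.001
t 4.5 clamp mm [-15.5  -0.9 100.4] Fx -0.0 Fy -0.4 Fz -0.5 yawerr 0.0002 gap 0.001
time: 4.6
ee_pos: [0.5207, -0.1448, 0.1003]
orientation: [3.142, 0.0, 1.456]
wrist_force: [-0.0, -4.3, 1.0]
finger_gap: 0.002
t 4.6 clamp mm [-12.6  -0.9 100.3] Fx -4.3 Fy -0.5 Fz 1.0 yawerr 0.0001 gap 0.002
```

```bash
python3 - <<'E'
from h import *
for u,v in((193,148),(112,143)):
    P=ray('top',250+u/3.8-.5,200+v/3.8-.5,.088); print('holder',(P-O)@ex,(P-O)@ey)
for nm,u,z in(('flangefrontish',216,.066),('padfront',276,.062)):
    P=ray('top',250+u/3.8-.5,200+158/3.8-.5,z); print(nm,(P-O)@ex,(P-O)@ey)
E
for i in 1 2; do python3 -m creep '[{"xyz":[0.003,0,0],"turn":0,"hand":-1},{"xyz":[0.003,0,0],"turn":0,"hand":-1}]' >/dev/null; python3 -c "
from h import *; info()"; done
python3 -m creep '[{"xyz":[0.003,0,0],"turn":0,"hand":-1}]'>/dev/null; python3 -c "
from h import *; info()"
```

```text
holder 0.13617347238032007 -0.0024855633920527025
holder 0.1856656538480501 0.00047725826803057467
flangefrontish 0.12183803509187044 0.0030128661718827384
padfront 0.0844991652931263 -0.0013340511843037157
t 4.8 clamp mm [ -7.5  -0.9 100.3] Fx -7.9 Fy 1.7 Fz -0.2 yawerr -0.0006 gap 0.003
t 5.0 clamp mm [ -1.7  -0.9 100.3] Fx -9.7 Fy 0.9 Fz -0.1 yawerr -0.0006 gap 0.001
t 5.1 clamp mm [  1.3  -0.9 100.3] Fx -11.1 Fy 1.6 Fz -0.6 yawerr -0.0007 gap -0.003
```

```bash
python3 -m creep '[{"xyz":[0.002,0,0],"turn":0,"hand":-1},{"xyz":[0.0015,0,0],"turn":0,"hand":-1}]'; python3 -c "
from h import *; info()"
python3 -m creep '[{"xyz":[-0.005,0,0],"turn":0,"hand":-1},{"xyz":[-0.005,0,0],"turn":0,"hand":-1},{"xyz":[-0.005,0,0],"turn":0,"hand":-1},{"xyz":[-0.005,0,0],"turn":0,"hand":-1},{"xyz":[-0.001,0,0],"turn":0,"hand":-1}]'; python3 -c "
from h import *; info()
im=viewer.camera('top')
draw('top',im[:,:,::-1].copy(),(250,200,460,290),3.8,'pics/t5.png')"
```

```text
time: 5.3
ee_pos: [0.5227, -0.1275, 0.1004]
orientation: [-3.142, 0.002, 1.455]
wrist_force: [-1.9, -7.8, -0.8]
finger_gap: 0.003
t 5.3 clamp mm [  4.8  -0.9 100.4] Fx -8.0 Fy 1.0 Fz -0.8 yawerr -0.0006 gap 0.003
time: 5.8
ee_pos: [0.5203, -0.1478, 0.1002]
orientation: [-3.142, -0.0, 1.455]
wrist_force: [0.9, 0.1, 0.1]
finger_gap: 0.003
t 5.8 clamp mm [-15.6  -0.9 100.2] Fx 0.2 Fy -0.8 Fz 0.1 yawerr -0.0004 gap 0.003
```

View pics/t5.png

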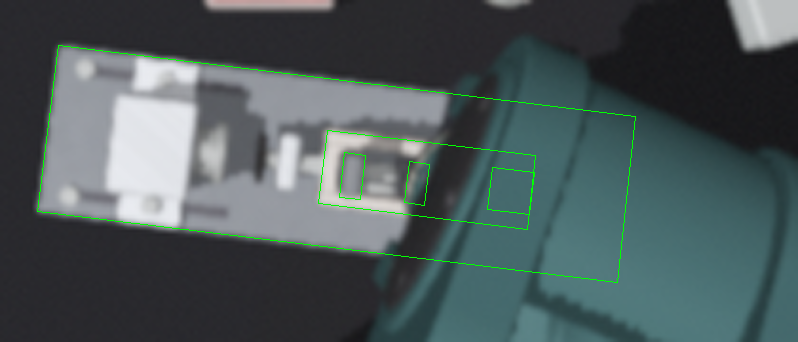

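```bash
python3 -m creep '[{"xyz":[0.004,0,0],"turn":0,"hand":-1},{"xyz":[0.004,0,0],"turn":0,"hand":-1},{"xyz":[0.004,0,0],"turn":0,"hand":-1},{"xyz":[0.004,0,0],"turn":0,"hand":-1},{"xyz":[0.003,0,0],"turn":0,"hand":-1},{"xyz":[0.0015,0,0],"turn":0,"hand":-1},{"xyz":[0,0,0],"turn":0,"hand":-1}]'; python3 -c "
from h import *; info()"
python3 -m creep '[{"xyz":[-0.005,0,0],"turn":0,"hand":-1},{"xyz":[-0.005,0,0],"turn":0,"hand":-1},{"xyz":[-0.005,0,0],"turn":0,"hand":-1},{"xyz":[-0.005,0,0],"turn":0,"hand":-1},{"xyz":[-0.0005,0,0],"turn":0,"hand":-1}]'; python3 -c "
from h import *; info()
im=viewer.camera('top')
draw('top',im[:,:,::-1].copy(),(250,200,460,290),3.8,'pics/t6.png')"
```

```text
time: 6.55
ee_pos: [0.5227, -0.1274, 0.1003]
orientation: [-3.141, 0.002, 1.456]
wrist_force: [-1.3, -8.8, -1.7]
finger_gap: -0.0
t 6.55 clamp mm [  4.9  -0.9 100.3] Fx -8.9 Fy 0.3 Fz -1.7 yawerr -0.0001 gap -0.0
time: 7.05
ee_pos: [0.5203, -0.1477, 0.1003]
orientation: [3.142, -0.0, 1.456]
wrist_force: [0.4, -0.3, -0.7]
finger_gap: -0.0
t 7.05 clamp mm [-15.5  -0.9 100.3] Fx -0.3 Fy -0.4 Fz -0.7 yawerr -0.0003 gap -0.0
```

View pics/t6.png

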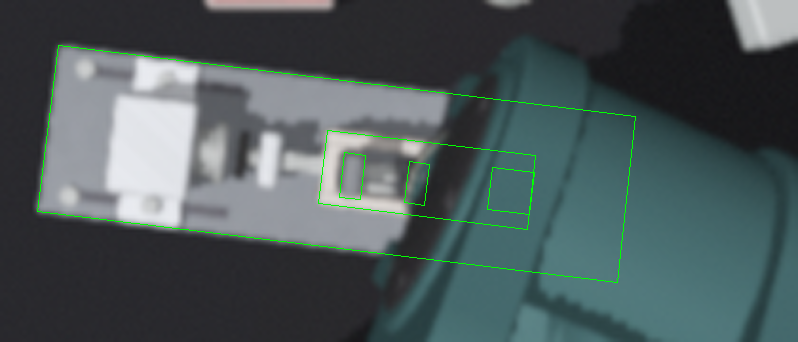

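```bash
python3 -m creep '[{"xyz":[0.004,0,0],"turn":0,"hand":-1},{"xyz":[0.004,0,0],"turn":0,"hand":-1},{"xyz":[0.004,0,0],"turn":0,"hand":-1},{"xyz":[0.003,0,0],"turn":0,"hand":-1}]'; python3 -c "
from h import *; info()"
python3 -m creep '[{"xyz":[0.002,0,0],"turn":0,"hand":-1}]'>/dev/null; python3 -c "
from h import *; info()"
python3 -m creep '[{"xyz":[0.002,0,0],"turn":0,"hand":-1}]'>/dev/null; python3 -c "
from h import *; info()"
python3 -m creep '[{"xyz":[0.0015,0,0],"turn":0,"hand":-1}]'>/dev/null; python3 -c "
from h import *; info()"
```

```text
time: 7.5
ee_pos: [0.522, -0.1333, 0.1003]
orientation: [-3.141, 0.003, 1.455]
wrist_force: [-2.4, -14.0, -3.0]
finger_gap: 0.0
t 7.5 clamp mm [ -1.1  -0.9 100.3] Fx -14.2 Fy 0.8 Fz -3.0 yawerr -0.0005 gap 0.0
t 7.6 clamp mm [  1.   -0.9 100.3] Fx -10.7 Fy -0.1 Fz -1.7 yawerr -0.0004 gap 0.002
t 7.7 clamp mm [  2.8  -0.9 100.3] Fx -13.2 Fy 1.1 Fz -2.2 yawerr -0.0005 gap -0.004
t 7.8 clamp mm [  4.3  -0.9 100.3] Fx -13.0 Fy -0.4 Fz -2.5 yawerr -0.0006 gap 0.001
```

```bash
python3 -m creep '[{"xyz":[-0.005,0,0],"turn":0,"hand":-1},{"xyz":[-0.005,0,0],"turn":0,"hand":-1},{"xyz":[-0.005,0,0],"turn":0,"hand":-1},{"xyz":[-0.005,0,0],"turn":0,"hand":-1}]'; python3 -c "
from h import *; info()
im=viewer.camera('top')
draw('top',im[:,:,::-1].copy(),(250,200,460,290),3.8,'pics/t7.png')"
```

```text
time: 8.2
ee_pos: [0.5204, -0.147, 0.1003]
orientation: [3.142, -0.0, 1.456]
wrist_force: [-0.6, 0.1, 1.0]
finger_gap: -0.002
t 8.2 clamp mm [-14.8  -0.9 100.3] Fx 0.1 Fy 0.6 Fz 1.0 yawerr 0.0003 gap -0.002
```

View pics/t7.png

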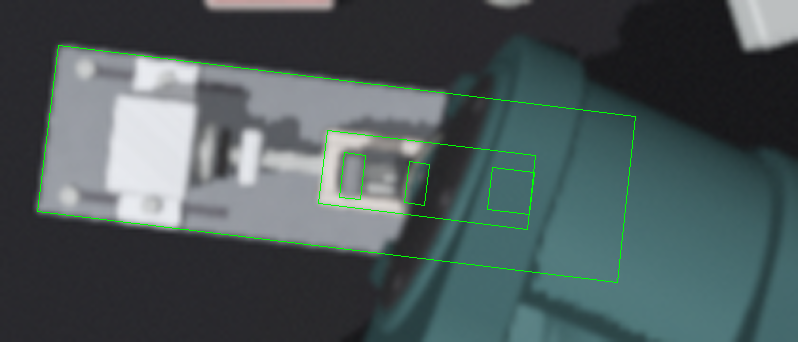

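```bash
python3 -m creep '[{"xyz":[0.004,0,0],"turn":0,"hand":-1},{"xyz":[0.003,0,0],"turn":0,"hand":-1},{"xyz":[0.002,0,0],"turn":0,"hand":-1}]'>/dev/null; python3 -c "
from h import *; info()"
python3 -m creep '[{"xyz":[0.0015,0,0],"turn":0,"hand":-1}]'>/dev/null; python3 -c "
from h import *; info()"
python3 -m creep '[{"xyz":[0.0015,0,0],"turn":0,"hand":-1}]'>/dev/null; python3 -c "
from h import *; info()"
python3 -m creep '[{"xyz":[0.001,0,0],"turn":0,"hand":-1}]'>/dev/null; python3 -c "
from h import *; info()"
```

```text
t 8.55 clamp mm [ -6.4  -1.  100.3] Fx -13.1 Fy 0.5 Fz -3.2 yawerr -0.0005 gap -0.001
t 8.65 clamp mm [ -4.9  -0.9 100.3] Fx -11.1 Fy 0.3 Fz -2.2 yawerr -0.0005 gap -0.002
t 8.75 clamp mm [ -3.6  -1.  100.3] Fx -12.0 Fy 0.6 Fz -2.3 yawerr -0.0006 gap -0.002
t 8.85 clamp mm [ -2.6  -1.  100.3] Fx -11.9 Fy 0.5 Fz -2.3 yawerr -0.0006 gap -0.002
```

```bash
python3 -m creep '[{"xyz":[0.001,0,0],"turn":0,"hand":-1}]'>/dev/null; python3 -c "
from h import *; info()"
python3 -m creep '[{"xyz":[0.001,0,0],"turn":0,"hand":-1}]'>/dev/null; python3 -c "
from h import *; info()"
python3 -m creep '[{"xyz":[0.001,0,0],"turn":0,"hand":-1}]'>/dev/null; python3 -c "
from h import *; info()"
python3 -m creep '[{"xyz":[0.001,0,0],"turn":0,"hand":-1}]'>/dev/null; python3 -c "
from h import *; info()"
```

```text
t 8.95 clamp mm [ -1.7  -0.9 100.3] Fx -12.1 Fy -0.4 Fz -2.3 yawerr -0.0006 gap -0.0
t 9.05 clamp mm [ -0.8  -1.  100.4] Fx -15.5 Fy 0.7 Fz -2.2 yawerr -0.0007 gap -0.004
t 9.15 clamp mm [ 1.000e-01 -1.000e+00  1.003e+02] Fx -13.9 Fy 0.3 Fz -2.4 yawerr -0.0008 gap 0.0
t 9.25 clamp mm [  0.8  -1.  100.3] Fx -17.4 Fy 1.9 Fz -2.8 yawerr -0.0009 gap 0.001
```

```bash
python3 -m creep '[{"xyz":[0.001,0,0],"turn":0,"hand":-1},{"xyz":[0,0,0],"turn":0,"hand":-1}]'>/dev/null; python3 -c "
from h import *; info()"
python3 -m creep '[{"xyz":[0.001,0,0],"turn":0,"hand":-1},{"xyz":[0,0,0],"turn":0,"hand":-1}]'>/dev/null; python3 -c "
from h import *; info()"
```

```text
t 9.45 clamp mm [  1.5  -1.  100.4] Fx -19.8 Fy 0.3 Fz -3.2 yawerr -0.0011 gap 0.001
t 9.65 clamp mm [  2.1  -1.  100.4] Fx -21.6 Fy 1.8 Fz -3.9 yawerr -0.0013 gap 0.0
```

```bash
python3 -m creep '[{"xyz":[0.001,0,0],"turn":0,"hand":-1},{"xyz":[0,0,0],"turn":0,"hand":-1},{"xyz":[0,0,0],"turn":0,"hand":-1}]'>/dev/null; python3 -c "
from h import *; info()"
python3 -m creep '[{"xyz":[0.0003,0,0],"turn":0,"hand":-1},{"xyz":[0,0,0],"turn":0,"hand":-1}]'>/dev/null; python3 -c "
from h import *; info()
im=viewer.camera('top')
draw('top',im[:,:,::-1].copy(),(250,200,460,290),3.8,'pics/t8.png')
info()
im=viewer.camera('scene');draw('scene',im[:,:,::-1].copy(),(230,140,430,285),4,'pics/s8.png');info()"
```

```text
t 9.95 clamp mm [  2.9  -1.  100.4] Fx -22.8 Fy 1.6 Fz -3.1 yawerr -0.0016 gap -0.001
t 10.15 clamp mm [  3.1  -1.  100.4] Fx -24.2 Fy 0.4 Fz -3.8 yawerr -0.0016 gap 0.002
t 10.2 clamp mm [  3.1  -1.  100.4] Fx -24.5 Fy 1.4 Fz -3.1 yawerr -0.0017 gap -0.001
t 10.25 clamp mm [  3.   -1.  100.4] Fx -23.8 Fy 1.4 Fz -4.2 yawerr -0.0017 gap 0.001
```

View pics/t8.png

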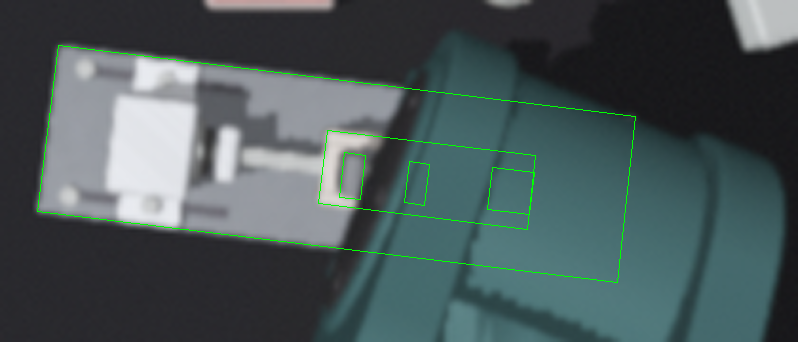

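View pics/s8.png

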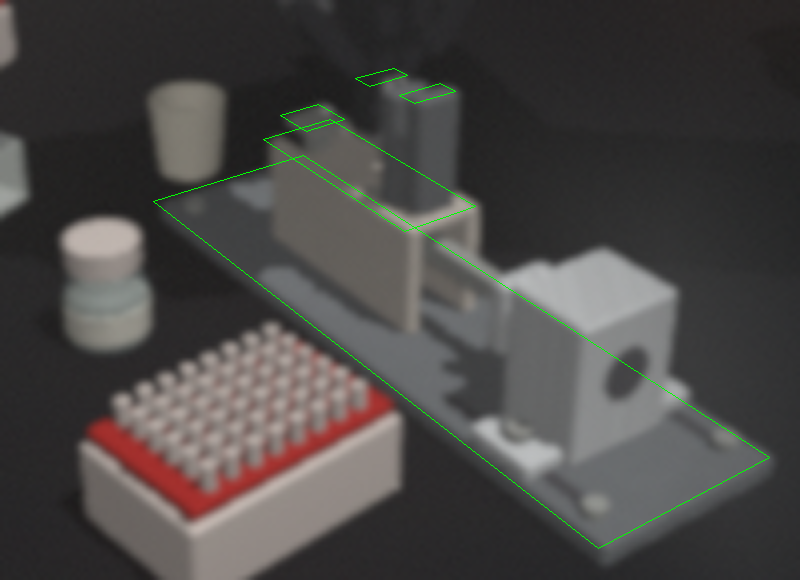

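```bash
python3 -m creep '[{"xyz":[0,0,0],"turn":0,"hand":-1},{"xyz":[0,0,0],"turn":0,"hand":-1},{"xyz":[0,0,0],"turn":0,"hand":-1},{"xyz":[0,0,0],"turn":0,"hand":-1},{"xyz":[0,0,0],"turn":0,"hand":-1},{"xyz":[0,0,0],"turn":0,"hand":-1},{"xyz":[0,0,0],"turn":0,"hand":-1},{"xyz":[0,0,0],"turn":0,"hand":-1},{"xyz":[0,0,0],"turn":0,"hand":-1},{"xyz":[0,0,0],"turn":0,"hand":-1}]'>/dev/null; python3 -c "
from h import *; info()"
python3 -m creep '[{"xyz":[0,0,0],"turn":0,"hand":-1},{"xyz":[0,0,0],"turn":0,"hand":-1},{"xyz":[0,0,0],"turn":0,"hand":-1},{"xyz":[0,0,0],"turn":0,"hand":-1},{"xyz":[0,0,0],"turn":0,"hand":-1}]'>/dev/null; python3 -c "
from h import *; info()"
```

```text
t 11.25 clamp mm [  3.1  -1.  100.4] Fx -23.5 Fy 2.1 Fz -3.3 yawerr -0.0016 gap 0.002
t 11.75 clamp mm [  3.   -1.  100.4] Fx -24.0 Fy 2.3 Fz -4.8 yawerr -0.0017 gap 0.003
```

```bash
python3 -m creep '[{"xyz":[-0.003,0,0],"turn":0,"hand":-1},{"xyz":[-0.005,0,0],"turn":0,"hand":-1},{"xyz":[-0.007,0,0],"turn":0,"hand":-1},{"xyz":[-0.01,0,0],"turn":0,"hand":-1},{"xyz":[-0.012,-0.001,0],"turn":0,"hand":-1},{"xyz":[-0.012,0,0],"turn":0,"hand":-1},{"xyz":[-0.010,0,0],"turn":0,"hand":-1},{"xyz":[-0.005,0,0],"turn":0,"hand":-1},{"xyz":[0,0,0],"turn":0,"hand":-1}]'>/dev/null; python3 -c "
from h import *; info((-.06,0,.088))
im=viewer.camera('top')
draw('top',im[:,:,::-1].copy(),(250,200,460,290),3.8,'pics/t9.png')
im=viewer.camera('scene');draw('scene',im[:,:,::-1].copy(),(230,140,430,285),4,'pics/s9.png')"
```

```text
t 12.65 clamp mm [-5.930e+01  1.000e-01  1.002e+02] Fx 0.4 Fy 0.1 Fz 0.5 yawerr -0.001 gap -0.0
shift tool [-0.0007  0.0001  0.0122]
```

View pics/t9.png

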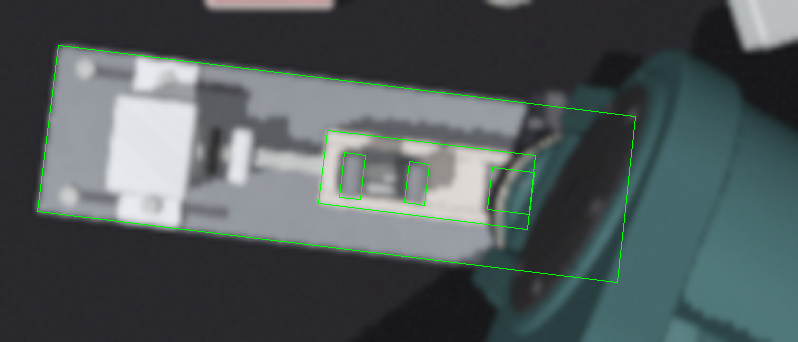

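View pics/s9.png

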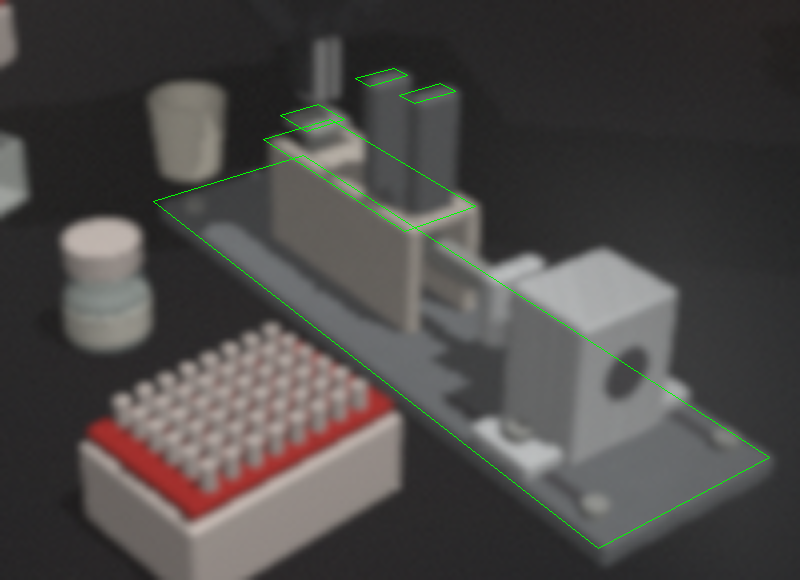

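```bash
python3 -m creep '[{"xyz":[0,0,0.005],"turn":0,"hand":-1},{"xyz":[0,0,0.005],"turn":0,"hand":-1},{"xyz":[0,0,0.003],"turn":0,"hand":-1},{"xyz":[0,0,0.003],"turn":0,"hand":-1}]'>/dev/null; python3 -c "
from h import *; info()"
python3 -m creep '[{"xyz":[0,0,0.003],"turn":0,"hand":-1},{"xyz":[0,0,0.002],"turn":0,"hand":-1}]'>/dev/null; python3 -c "
from h import *; info()"
```

```text
t 13.15 clamp mm [-58.2   0.2  83.9] Fx 1.0 Fy 1.7 Fz 4.8 yawerr 0.0003 gap -0.002
t 13.35 clamp mm [-58.3   0.2  79.1] Fx 1.9 Fy 1.4 Fz 5.0 yawerr 0.0002 gap -0.002
```

```bash
python3 -m creep '[{"xyz":[0,0,0.001],"turn":0,"hand":-1},{"xyz":[0,0,0],"turn":0,"hand":-1},{"xyz":[0,0,0],"turn":0,"hand":-1},{"xyz":[0,0,0],"turn":0,"hand":-1},{"xyz":[0,0,0],"turn":0,"hand":-1},{"xyz":[0,0,0],"turn":0,"hand":-1},{"xyz":[0,0,0],"turn":0,"hand":-1},{"xyz":[0,0,0],"turn":0,"hand":-1},{"xyz":[0,0,0],"turn":0,"hand":-1},{"xyz":[0,0,0],"turn":0,"hand":-1},{"xyz":[0,0,0],"turn":0,"hand":-1},{"xyz":[0,0,0],"turn":0,"hand":-1},{"xyz":[0,0,0],"turn":0,"hand":-1},{"xyz":[0,0,0],"turn":0,"hand":-1},{"xyz":[0,0,0],"turn":0,"hand":-1},{"xyz":[0,0,0],"turn":0,"hand":-1},{"xyz":[0,0,0],"turn":0,"hand":-1},{"xyz":[0,0,0],"turn":0,"hand":-1},{"xyz":[0,0,0],"turn":0,"hand":-1},{"xyz":[0,0,0],"turn":0,"hand":-1}]'>/dev/null; python3 -c "
from h import *; info()
im=viewer.camera('top')
draw('top',im[:,:,::-1].copy(),(250,200,460,290),3.8,'pics/t10.png')
im=viewer.camera('scene');draw('scene',im[:,:,::-1].copy(),(230,140,430,285),4,'pics/s10.png')"
```

```text
t 15.35 clamp mm [-58.4   0.1  78.4] Fx 3.2 Fy 1.4 Fz 5.0 yawerr 0.0002 gap 0.001
```

View pics/t10.png

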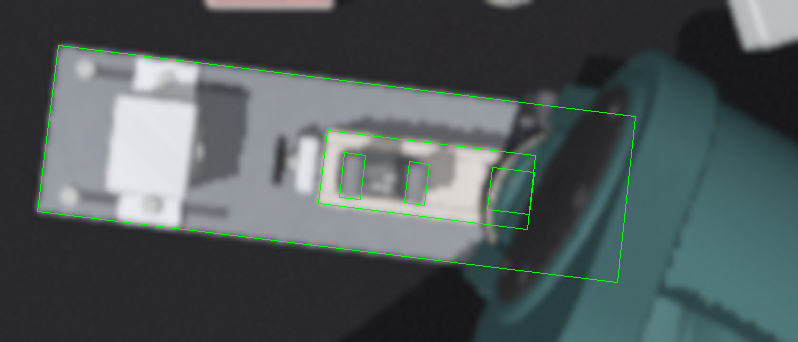

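View pics/s10.png

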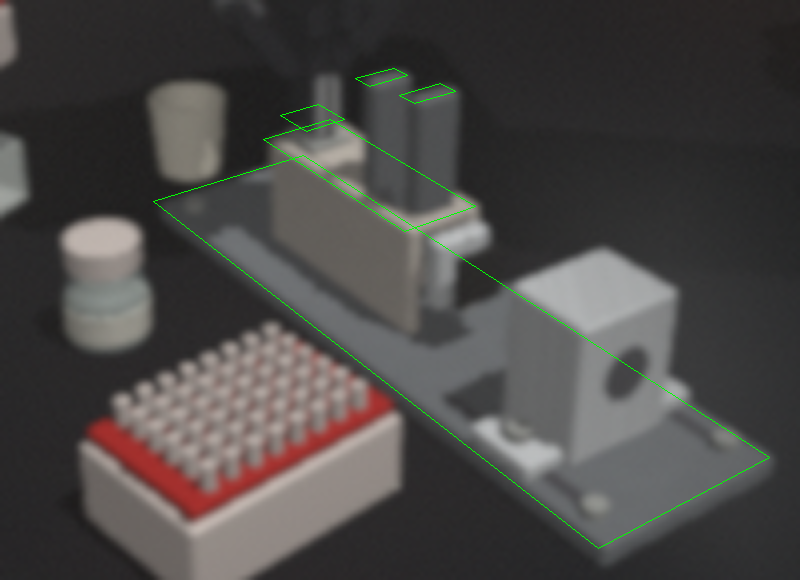

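Jaw is back at its start position (pad front at zoom pixel 276, bracket at 308), and only about 8 zoom px of flange shows in front of the holder. Next I let the tab up.

```bash
python3 -m creep '[{"xyz":[0,0,-0.004],"turn":0,"hand":-1},{"xyz":[0,0,-0.006],"turn":0,"hand":-1},{"xyz":[0,0,-0.01],"turn":0,"hand":-1},{"xyz":[0,0,-0.03],"turn":0,"hand":-1},{"xyz":[0,0,-0.04],"turn":0,"hand":-1},{"xyz":[0,0,-0.04],"turn":0,"hand":-1},{"xyz":[-0.04,0.02,-0.03],"turn":0,"hand":-1},{"xyz":[-0.04,0.03,0],"turn":0,"hand":-1},{"xyz":[-0.04,0.03,0],"turn":0,"hand":-1},{"xyz":[-0.02,0.01,0],"turn":0,"hand":-1},{"xyz":[0,0,0],"turn":0,"hand":-1}]'>/dev/null; python3 - <<'E'
from h import *; info()
im=viewer.camera('top')[:,:,::-1].copy();cv2.imwrite('pics/t11r.png',im)
fx=((.130,-.02,.066),(.130,.02,.066)); 
draw('top',im,(270,205,330,265),10,'pics/t11.png',[fx])
draw('top',im,(250,160,460,290),3.8,'pics/t12.png')
im=viewer.camera('scene')[:,:,::-1].copy();draw('scene',im,(230,140,430,285),4,'pics/s11.png')
for r in(238,239,240,241,242):
    print(r,im.shape and cv2.cvtColor(cv2.imread('pics/t11r.png'),6)[r,294:312], cv2.cvtColor(cv2.imread('pics/top0.png'),6)[r,294:312])
E
```

```text
t 16.55 clamp mm [-198.4  -89.2  235.3] Fx 0.2 Fy -0.3 Fz -0.1 yawerr -0.0021 gap -0.001
238 [227 229 229 229 227 212 169 140 149 122  96  94  94  94  93  92  94  94] [227 228 229 229 226 211 166 128 138 169 180 181 180 182 173 134 100  94]
239 [226 228 228 229 226 209 164 144 161 131  99  93  94  93  93  93  93  93] [226 227 228 229 226 208 161 130 146 181 192 193 191 189 177 135  99  92]
240 [226 226 227 228 225 205 159 142 159 130  99  94  94  93  93  93  93  94] [226 226 227 228 225 204 156 129 148 184 196 198 198 194 176 133  98  93]
241 [227 226 226 227 224 200 154 134 143 119  96  94  93  94  93  92  93  94] [226 226 226 227 224 199 150 124 142 178 193 197 198 192 170 127  97  93]
242 [227 227 226 226 221 192 147 124 123 104  94  94  93  94  93  93  93  94] [227 226 226 226 220 191 142 120 131 161 183 191 194 188 160 120  97  94]
```

View pics/t11.png

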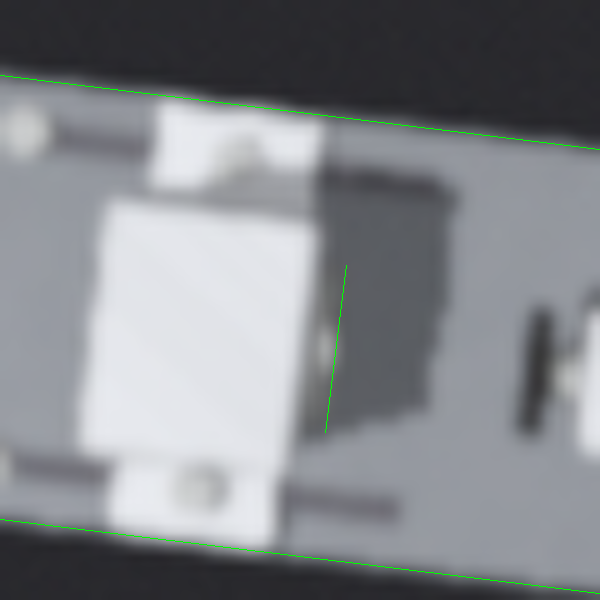

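View pics/t12.png

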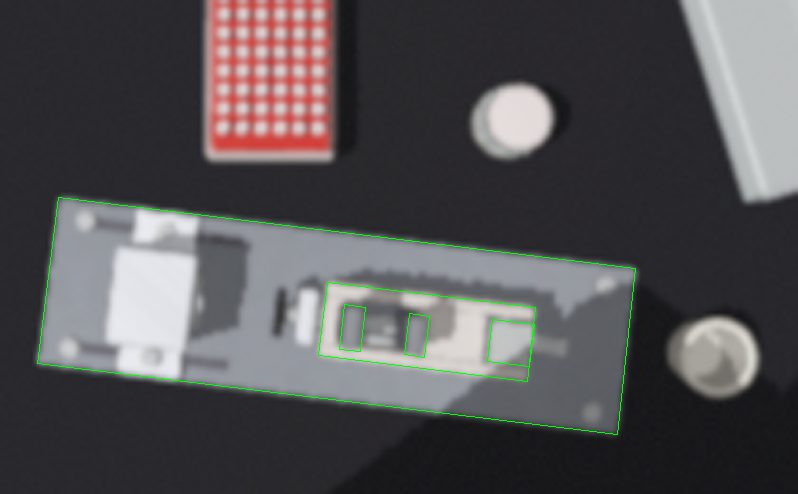

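View pics/s11.png

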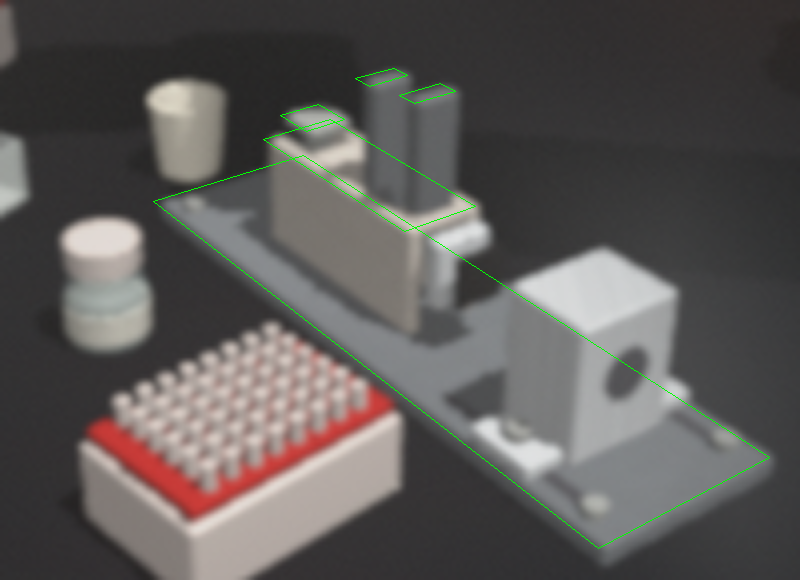

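```bash
python3 -c "
from h import *; info(); print(robot.finish_job())"
```

```text
t 16.65 clamp mm [-195.8  -88.3  236.3] Fx -0.2 Fy 0.2 Fz 0.2 yawerr -0.0006 gap 0.002
the job is handed in; nothing more can be done
None
```

The adapter is pressed home and the job is handed in, at about 16.7 s of the 64 s allowed.

- **Pressing:** I pushed the trigger face with the shut fingers for four strokes, letting it spring back after each. On the last stroke the wrist read about 24 N for 2 s. With roughly 9 N of that being springs and ratchet, the pad pressed with about 15 N, and the wrist never read above 24.5 N.
- **Releasing:** with the trigger back at rest, I held the release tab about 9.5 mm down for 2 s. I then let the tab up and moved the arm clear.

**Last checks:**
- **Adapter:** the flange's front edge moved about 14 mm. It now lies about 6 mm ahead of the holder face, which is flush as far as the picture resolves (about 2 mm). While pressing, the force rose with about the pad's stiffness, as it should once the flange is home.
- **Clamp:** the jaw is back at its starting pixels, and the trigger and tab look as they did at the start.
- **Loose items:** the tip box, jar and beaker look unmoved.
- **Robot:** nothing is touching it; the wrist force reads about 0.

**Disagreement:** the scene camera's calibration was about 2 px (~3 mm) off the top camera's. Contact with the trigger came where the top view put it.

**Method slip:** two short pushes of the first stroke were repeated by a shell loop. The rows were typed by hand, but I should have written each move out.

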